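Change the ink colour: shut one spout, open another

TASK

Three squeeze bottles of ink with push-pull spout caps stand in the wooden caddy. We are changing from blue to yellow: press the blue bottle's cap fully down so that it is shut, and pull the yellow bottle's cap fully up so that it is open. Leave the red bottle shut.

Things in the scene. Friction and masses are not known exactly. Their poses are not given: they have to be found in the camera images.
- blue_cap_mid (a point): centre of the blue bottle's spout cap: a ribbed upright blue cylinder 26 mm across, 26 mm tall (top face 13 mm above this point). Below it a white neck, 20 mm across, 18 mm tall when shut, then the shoulder of the blue bottle, 57 mm across, fixed in a well of the wooden caddy. At the start this cap is open. Shut, this point is 143 mm above the worktop.
- blue_cap (a joint): how far the blue cap is pulled up its vertical slide, m: 0 = shut (home), 0.015 = open (at its stop; 15 mm of white stem shows below it). A tight seal grips it: it takes about 5 N to move all the way and stays where it is left; rigid stops at both ends. Starts open.
- yellow_cap_mid (a point): centre of the yellow bottle's spout cap: a ribbed upright yellow cylinder 26 mm across, 26 mm tall (top face 13 mm above this point). Below it a white neck, 20 mm across, 18 mm tall when shut, then the shoulder of the yellow bottle, 57 mm across, fixed in a well of the wooden caddy. At the start this cap is shut, this point 143 mm above the worktop.
- yellow_cap (a joint): how far the yellow cap is pulled up its vertical slide, m: 0 = shut (home), 0.015 = open (at its stop; 15 mm of white stem shows below it). A tight seal grips it: it takes about 5 N to move all the way and stays where it is left; rigid stops at both ends. Starts shut.
- red_cap (a joint): the same for the like cap of the red bottle, which stands in the remaining well: 0 = shut, 0.015 = open. Starts shut and must stay so. The caddy is a light wooden block, 330 x 92 x 50 mm, with three wells in a row 100 mm apart; any colour may stand in any well.

How it is judged:
By the outcome, as a careful person would: the job done as asked, in the order asked, and still so for the second after the job is handed in, with the robot touching nothing.
It also fails if it takes over 37 s, if anything falls off the work surface, if the arm or the gripper's body presses on something with over 40 N, if the wrist force passes 120 N, or if a joint passes its speed limit or range.

ROBOT

A 7-joint arm with a two-finger parallel gripper is mounted at the origin on a cart in front of the work surface, level with it; the furniture and walls round the work are solid. World frame = base frame: x ahead of the robot, y to its left, z up, the work surface at z = 0. Lengths are in m, angles in rad, forces in N, time in s.
With the tool pointing down it reaches from about 0.425 to 0.925 m from the base axis. Payload 6.8 kg.
Tool frame: the origin (TCP) lies midway between the tips of the shut fingers; the grasp point (between the pads) lies 19 mm behind it; x points along the fingers, y is the direction in which the jaws open and shut, and the axes are right-handed (so a half turn about x gives the same grasp; the last joint's range is limited). The gripper opens to 85 mm and grips with 20 to 120 N. Pads are 22 mm wide; open, the fingers measure 114 mm over their backs; the gripper's body (76 mm by 85 mm) begins 54 mm behind the grasp point. The pads swing forward as they close: fully open they stand 13 mm farther back than shut.
Start: joints at [1.155, 0.477, 0.022, 1.555, -0.011, 1.109, -0.083], TCP at [0.205, -0.643, 0.231] pointing down, gripper open.
Joint ranges: [-2.96, 2.96], [-0.34, 2.1], [-1.41, 1.46], [0.24, 2.44], [-1.37, 4.51], [0.17, 1.92], [-2.96, 2.96]. Speed limits (rad/s): [2.39, 2.39, 3.14, 3.14, 3.14, 3.14, 3.14].

INTERFACE

Orientations are given as a rotation vector (axis times angle).
In Python, from bench import r gives the robot as it stands.
- The arm moves only by the tool carry_out, never from a script. Its argument "targets" is one flat list of numbers, 7 for each row, row after row: the finger opening in m, from 0 to 0.0854, then the shift along the tool's x, y, z in m, then the turn, a rotation vector about the tool's x, y, z in units of 5 degrees (1.0 is 5 degrees). A call has 1 to 12 rows; each row is the pose to reach, as a shift and turn from the pose measured when the call began, along the tool's axes at that moment; what a row does not reach only later rows make up. A row lasts 1/8 s, in which the tool goes at most 62.5 mm and 10.7 degrees, less where a joint would pass 70% of its speed; a pose out of reach is approached as far as the arm can. A call with a gripper value outside its range is refused whole. The fingers move at their own pace and stop on an object; "squeeze" is the grip in N (left out, the last holds). Time passes only in rows, so rows that repeat a pose let the fingers close. It gives the time, the measured TCP pose, the force and the opening at its end, in the units of the state.
- r.get_obs(): the state, without advancing time (a new reading comes with each control period).
- r.grab_frame(name): name is "side" or "top" or "wrist"; returns the picture (384x512x3 uint8, blue, green, red); there is no depth.
- r.camera_info(name): a dict with "fx", "fy", "cx", "cy" (pixels), "xyz" and "orientation" of the camera in the world. Camera axes: x right, y up, looking along -z (the intrinsics and any distortion apply to the point x, -y, -z); pixel columns grow to the right and rows downward; lengths in m; the calibration is good to about 2 mm. A picture is of the moment at which its call begins: read the wrist's pose just before it. camera_info takes no time and is no camera call; for the wrist camera it gives the pose at the moment of the call.
- r.hand_in(): hands the job in, once; it reports no verdict.
The state is a dict: "clock": time; "joints": joint angles; "qvel": joint speeds; "tau": joint torques, N m; "tcp_pos": TCP position; "orientation": TCP orientation; "contact_force": force on the tool from outside, world axes, zero at the start; "moment": the same for the moment, N m; "grip_width": finger opening in m.
Only numpy, scipy, OpenCV 4.12 (cv2) and the standard library are available. Lean on these libraries where they do the work, as an engineer would, in place of code of your own. Each camera call takes 0.05 s, during which the arm holds its last target. There are 200 camera calls.

## Working session

There is one attempt and no reset: what is moved stays moved. The work goes in short steps, Python scripts to look and compute and a tool call to move; the robot and the scene stay as the last step left them, time stands still between calls to the robot, and variables do not carry over. Pictures are saved under pics/ and viewed, about 8 in all and at most 12, crops included, and the job is handed in when it is done.

Besides the shell and the picture viewer there is one more tool, called after ">>>" by a JSON object that holds its "fn" and its "kwargs". carry_out: Moves the arm, as the interface text tells. Its arguments: {"type":"object","properties":{"targets":{"type":"array","items":{"type":"number"}},"squeeze":{"type":"number"}},"required":["targets"]}

```bash
mkdir -p pics; python3 - <<'E'
from bench import r
import cv2
o=r.get_obs();print(o)
for n in("side","top"):
    print(n,r.camera_info(n)); cv2.imwrite(f"pics/{n}0.png",r.grab_frame(n))
print(r.camera_info("wrist"))
E
```

```text
{'clock': 0.0, 'joints': array([ 1.15492457,  0.47781158,  0.02236443,  1.55648082, -0.01148456,
        1.10930102, -0.08309975]), 'qvel': array([ 0.00033866, -0.00044361, -0.00052805, -0.00118429,  0.00020227,
        0.0004209 , -0.00394843]), 'tau': array([ 3.35877839e-04, -5.96450329e+01,  1.60794508e+00, -2.81191635e+01,
        1.24578891e-02,  9.35326709e-03,  2.81398917e-05]), 'tcp_pos': array([ 0.20426257, -0.6427135 ,  0.23030611]), 'orientation': array([ 2.05582593,  0.32085413, -2.05676046]), 'contact_force': array([0.22254396, 0.12396848, 0.77142037]), 'moment': array([-0.00887719,  0.04289842,  0.01678568]), 'grip_width': 0.08529590035274551}
side {'fx': 407.90741519083025, 'fy': 407.90741519083025, 'cx': 259.9335103802903, 'cy': 189.9699481352348, 'xyz': array([ 0.2414406 , -0.50406531,  0.73920571]), 'orientation': array([ 0.80156237, -0.20725603, -0.4413907 ])}
top {'fx': 484.6181698671045, 'fy': 484.6181698671045, 'cx': 260.0290917566222, 'cy': 183.4213767870752, 'xyz': array([0.36829214, 0.05707625, 1.2360006 ]), 'orientation': array([ 0.12181993, -0.12553001, -1.59473053])}
{'fx': 266.20021520799634, 'fy': 266.20021520799634, 'cx': 258.3701393232067, 'cy': 192.52696318307696, 'xyz': array([ 0.27902261, -0.62128423,  0.37291303]), 'orientation': array([-0.26582921,  0.1955608 , -1.25270219])}
```

View pics/top0.png

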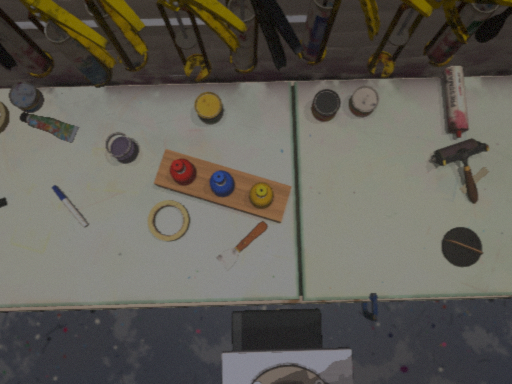

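View pics/side0.png

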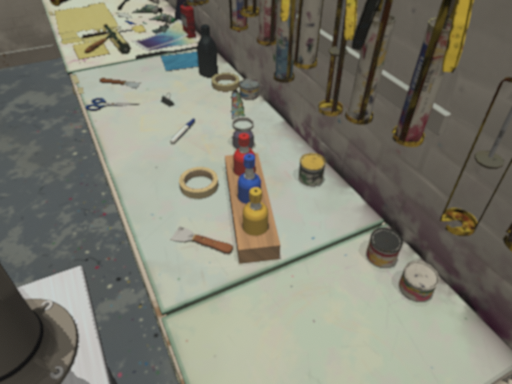

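Top: caddy in a row from (172,170) to (280,205), with red (182,170), blue (221,182) and yellow (261,194). Side: yellow cap about (256,193), blue cap about (249,160), red furthest. Next I'll segment the caps.

```bash
python3 - <<'E'
import cv2,numpy as np
t=cv2.imread('pics/top0.png');s=cv2.imread('pics/side0.png')
a=cv2.resize(t[145:225,150:300],None,fx=5,fy=5,interpolation=2)[:300]
b=cv2.resize(s[125:265,215:290],None,fx=4,fy=4,interpolation=2)
o=np.zeros((560,800,3),np.uint8)
a=cv2.resize(t[145:225,150:300],(480,256),interpolation=2)
o[:256,:480]=a;o[:560,490:790]=b
cv2.imwrite('pics/crop0.png',o)
E
```

```text
(no output)
```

View pics/crop0.png

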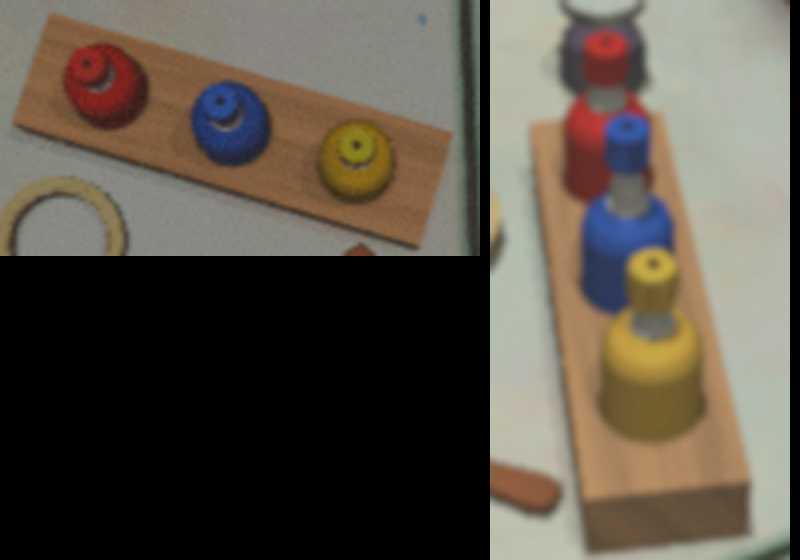

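The crop shows the spout holes. Top view: red (177.5,165.3), blue (218.4,176.6), yellow (261.2,190.6). Side view: red (243.7,135.5), blue (249.2,156.7), yellow (255.7,191). The blue cap is up.

```bash
cat >h.py <<'E'
import numpy as np
from scipy.spatial.transform import Rotation as R
from bench import r
def ray(ci,u,v):
    d=np.array([(u-ci['cx'])/ci['fx'],-(v-ci['cy'])/ci['fy'],-1]);return ci['xyz'],R.from_rotvec(ci['orientation']).apply(d)
def onz(ci,u,v,z):
    c,d=ray(ci,u,v);return c+d*(z-c[2])/d[2]
def tri(*rays):
    A=0;b=0
    for c,d in rays:
        d=d/np.linalg.norm(d);P=np.eye(3)-np.outer(d,d);A=A+P;b=b+P@c
    return np.linalg.solve(A,b)
E
python3 - <<'E'
from h import *
np.set_printoptions(precision=4,suppress=True)
T,S=r.camera_info('top'),r.camera_info('side')
for n,t,s,z in(("red",(177.5,165.3),(243.75,135.5),.156),("blue",(218.4,176.6),(249.25,156.75),.171),("yel",(261.25,190.6),(255.75,191),.156)):
    print(n,onz(T,*t,z),onz(S,*s,z),tri(ray(T,*t),ray(S,*s)))
for p in((52,14),(452,132),(420,248),(14,123)):print(onz(T,150+p[0]/3.2,145+p[1]/3.2,.05))
o=r.get_obs();print(R.from_rotvec(o['orientation']).as_matrix(),o['tcp_pos'])
E
```

```text
red [0.5859 0.2383 0.156 ] [0.5882 0.2405 0.156 ] [0.5861 0.2377 0.1583]
blue [0.5547 0.1446 0.171 ] [0.5552 0.1425 0.171 ] [0.5556 0.1445 0.1693]
yel [0.5227 0.0499 0.156 ] [0.5251 0.0501 0.156 ] [0.5236 0.0495 0.1569]
[0.6487 0.2842 0.05  ]
[ 0.5467 -0.0254  0.05  ]
[0.4577 0.0024 0.05  ]
[0.563  0.3134 0.05  ]
[[-0.0006  0.3029 -0.953 ]
 [ 0.0016 -0.953  -0.3029]
 [-1.     -0.0017  0.0001]] [ 0.2043 -0.6428  0.2304]
```

```bash
cat >>h.py <<'E'
np.set_printoptions(precision=4,suppress=True)
def go(p,jaw=(.949,-.316),o=None):
    o=o or r.get_obs();M=R.from_rotvec(o['orientation'])
    y=np.array([*jaw,0]);y/=np.linalg.norm(y);x=np.array([0,0,-1.])
    G=R.from_matrix(np.c_[x,y,np.cross(x,y)])
    print('shift',M.inv().apply(np.array(p)-o['tcp_pos']),'turn',np.degrees((M.inv()*G).as_rotvec())/5)
    print('  at',o['tcp_pos'],'t',round(o['clock'],2),'F',o['contact_force'],'w',round(o['grip_width'],4))
E
python3 -c "
from h import *
go((.50,-.30,.26));go((.5552,.1443,.20))"
```

```text
shift [-0.0292 -0.2371 -0.3856] turn [-10.7899  -0.0078   0.0186]
  at [ 0.2043 -0.6428  0.2304] t 0.1 F [ 0.0128 -0.1371 -0.8639] w 0.0854
shift [ 0.0314 -0.6437 -0.5728] turn [-10.7899  -0.0078   0.0186]
  at [ 0.2043 -0.6428  0.2304] t 0.1 F [ 0.0128 -0.1371 -0.8639] w 0.0854
```

>>> {"fn": "carry_out", "kwargs": {"targets": [0,-0.029,-0.237,-0.386,-10.8,0,0,0,-0.029,-0.237,-0.386,-10.8,0,0,0,-0.029,-0.237,-0.386,-10.8,0,0,0,-0.029,-0.237,-0.386,-10.8,0,0,0,-0.029,-0.237,-0.386,-10.8,0,0,0,-0.029,-0.237,-0.386,-10.8,0,0,0,-0.029,-0.237,-0.386,-10.8,0,0,0,-0.029,-0.237,-0.386,-10.8,0,0,0,-0.02,-0.644,-0.573,-10.8,0,0,0,-0.02,-0.644,-0.573,-10.8,0,0,0,-0.02,-0.644,-0.573,-10.8,0,0,0,-0.02,-0.644,-0.573,-10.8,0,0], "squeeze": 30}}

```text
clock: 1.6
tcp_pos: [0.5307, -0.0513, 0.2549]
orientation: [1.443, 1.04, -1.443]
contact_force: [0.7, 0.5, -0.3]
grip_width: -0.0003
```

```bash
python3 -c "
from h import *
go((.5552,.1443,.225))"
```

```text
shift [ 0.03   -0.0387 -0.1932] turn [-0.0102 -0.0058  0.0129]
  at [ 0.5307 -0.0513  0.2549] t 1.6 F [ 0.7009  0.4822 -0.2721] w -0.0003
```

>>> {"fn": "carry_out", "kwargs": {"targets": [0,0.03,-0.039,-0.193,0,0,0,0,0.03,-0.039,-0.193,0,0,0,0,0.03,-0.039,-0.193,0,0,0,0,0.03,-0.039,-0.193,0,0,0,0,0.03,-0.039,-0.193,0,0,0,0,0.03,-0.039,-0.193,0,0,0]}}

```text
clock: 2.35
tcp_pos: [0.5552, 0.1414, 0.2249]
orientation: [1.444, 1.037, -1.446]
contact_force: [0.5, 0.8, 0.3]
grip_width: -0.0003
```

```bash
python3 -c "
from h import *
import cv2
go((.5552,.1443,.175))
ci=r.camera_info('wrist');w=r.grab_frame('wrist');s=r.grab_frame('side')
cv2.imwrite('pics/w1.png',cv2.hconcat([cv2.resize(w,(400,300)),cv2.resize(s[100:250,170:370],(400,300))]))
np.set_printoptions(precision=5)
cv2.imwrite('pics/w1full.png',w);print(ci)
"
```

```text
shift [ 0.0499 -0.0009 -0.0029] turn [-0.0493  0.0123  0.0102]
  at [0.5552 0.1414 0.2249] t 2.35 F [0.5284 0.8322 0.292 ] w -0.0003
{'fx': 266.20021520799634, 'fy': 266.20021520799634, 'cx': 258.3701393232067, 'cy': 192.52696318307696, 'xyz': array([0.58084, 0.21315, 0.36728]), 'orientation': array([-0.30708,  0.05144, -0.32344])}
```

View pics/w1.png

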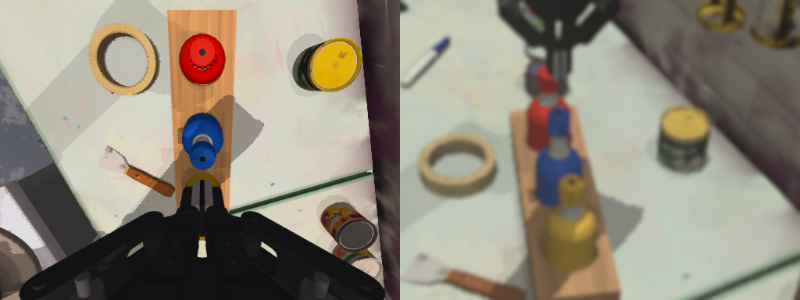

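Wrist: blue spout hole at full-frame pixel about (258.6,202.2), with the shut fingers just behind it and in line. I'll check this with a ray.

```bash
python3 -c "
from h import *
ci=r.camera_info('wrist')
for z in(.171,):print(onz(ci,258.6,202.2,z),onz(ci,202*1.28,51*1.28,.156))
go((.5552,.1443,.175))"
```

```text
[0.5582 0.1463 0.171 ] [0.5901 0.2409 0.156 ]
shift [ 0.0501 -0.0008 -0.0025] turn [-0.0496  0.005   0.007 ]
  at [0.5552 0.1417 0.2251] t 2.45 F [-0.5331  0.3386 -0.6687] w 0.0001
```

>>> {"fn": "carry_out", "kwargs": {"targets": [0,0.03,0,-0.004,0,0,0,0,0.05,0,-0.004,0,0,0,0,0.053,0,-0.004,0,0,0,0,0.056,0,-0.004,0,0,0,0,0.059,0,-0.004,0,0,0,0,0.062,0,-0.004,0,0,0,0,0.064,0,-0.004,0,0,0,0,0.066,0,-0.004,0,0,0,0,0.068,0,-0.004,0,0,0,0,0.069,0,-0.004,0,0,0]}}

```text
clock: 3.7
tcp_pos: [0.5569, 0.1453, 0.1561]
orientation: [1.445, 1.037, -1.445]
contact_force: [0.8, -3.7, 7.1]
grip_width: -0.0002
```

>>> {"fn": "carry_out", "kwargs": {"targets": [0,0.001,0,0,0,0,0,0,0.002,0,0,0,0,0,0,0.002,0,0,0,0,0]}}

```text
clock: 4.08
tcp_pos: [0.557, 0.1453, 0.156]
orientation: [1.445, 1.035, -1.445]
contact_force: [-5.5, -6.0, 19.8]
grip_width: -0.0002
```

>>> {"fn": "carry_out", "kwargs": {"targets": [0,-0.04,0,0,0,0,0,0,-0.07,0,0,0,0,0,0.06,-0.07,0,0.05,0,0,0,0.06,-0.07,0,0.1,0,0,0,0.06,-0.07,0,0.1,0,0,0,0.06,-0.07,0,0.1,0,0,0]}}

```text
clock: 4.82
tcp_pos: [0.5248, 0.0521, 0.2258]
orientation: [1.445, 1.037, -1.444]
contact_force: [0.7, 0.7, -0.2]
grip_width: 0.0598
```

```bash
python3 -c "
from h import *
import cv2
go((.5245,.051,.125))
w=r.grab_frame('wrist');s=r.grab_frame('side')
cv2.imwrite('pics/w2.png',cv2.hconcat([cv2.resize(w,(400,300)),cv2.resize(s[100:250,170:370],(400,300),interpolation=2)]))
"
```

```text
shift [0.1008 0.     0.0013] turn [-0.0441 -0.009  -0.005 ]
  at [0.5248 0.0521 0.2258] t 4.83 F [ 0.6923  0.6641 -0.1833] w 0.0598
```

View pics/w2.png

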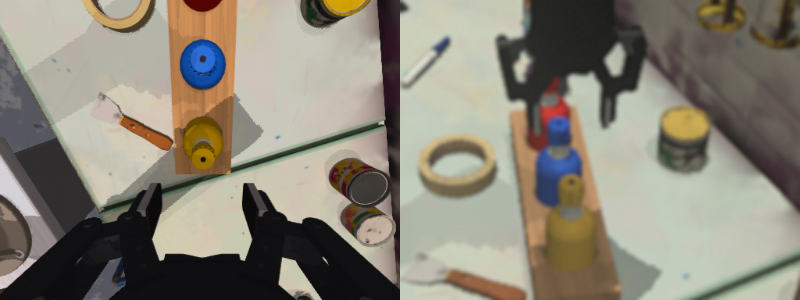

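Wrist: yellow hole at about (259.2,202.9) full-frame. The blue cap at (204,59) now sits on its shoulder with no stem showing. Next is the yellow grasp.

```bash
python3 -c "
from h import *
ci=r.camera_info('wrist')
p=onz(ci,259.2,202.9,.156);b=onz(ci,204*1.28,58.5*1.28,.156);print(p,b)
go((.525,.051,.126))"
```

```text
[0.5266 0.0513 0.156 ] [0.5596 0.1456 0.156 ]
shift [0.0999 0.0005 0.0018] turn [-0.0252 -0.0083 -0.0065]
  at [0.525  0.0528 0.2259] t 4.92 F [-0.1189  0.4824  0.5196] w 0.0599
```

>>> {"fn": "carry_out", "kwargs": {"targets": [0.06,0.05,0.001,0.002,0,0,0,0.06,0.09,0.001,0.002,0,0,0,0.06,0.102,0.001,0.002,0,0,0,0.06,0.102,0.001,0.002,0,0,0,0.03,0.102,0.001,0.002,0,0,0,0.015,0.102,0.001,0.002,0,0,0,0.015,0.102,0.001,0.002,0,0,0,0.015,0.102,0.001,0.002,0,0,0,0.015,0.102,0.001,0.002,0,0,0], "squeeze": 30}}

```text
clock: 6.05
tcp_pos: [0.5257, 0.0512, 0.1249]
orientation: [1.445, 1.038, -1.441]
contact_force: [-3.2, 1.6, 7.3]
grip_width: 0.025
```

```bash
python3 -c "
from h import *
import cv2
go((.525,.051,.124))
s=r.grab_frame('side')
cv2.imwrite('pics/s3.png',cv2.resize(s[110:280,170:370],(600,510),interpolation=2))
"
```

```text
shift [ 0.0009 -0.0006  0.0004] turn [-0.0219 -0.0156 -0.0169]
  at [0.5257 0.0512 0.1249] t 6.05 F [-3.2098  1.6114  7.3168] w 0.025
```

View pics/s3.png

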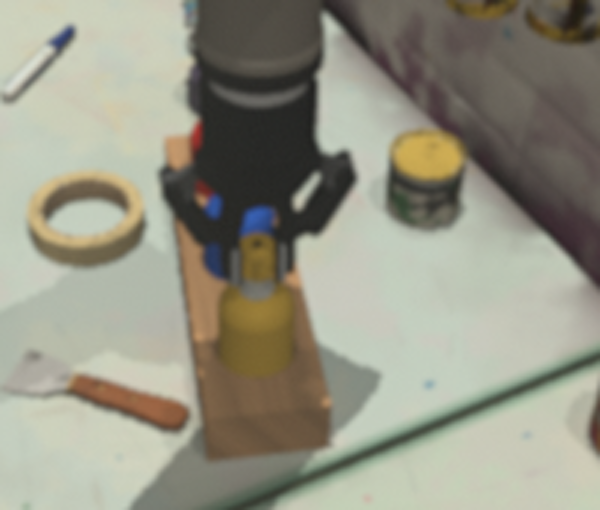

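The pads grip the yellow cap squarely (crop (258,260), width 25 mm). Now I'll pull up 8 mm first, watching force and whether the caddy lifts.

>>> {"fn": "carry_out", "kwargs": {"targets": [0.015,-0.002,0,0,0,0,0,0.015,-0.004,0,0,0,0,0,0.015,-0.006,0,0,0,0,0,0.015,-0.008,0,0,0,0,0], "squeeze": 45}}

```text
clock: 6.6
tcp_pos: [0.5257, 0.0511, 0.1328]
orientation: [1.445, 1.038, -1.442]
contact_force: [0.4, 2.0, -5.3]
grip_width: 0.0249
```

```bash
python3 -c "
from h import *
import cv2
go((.525,.051,.14))
s=r.grab_frame('side')
cv2.imwrite('pics/s4.png',cv2.resize(s[110:280,170:370],(600,510),interpolation=2))
"
```

```text
shift [-0.0072 -0.0006  0.0003] turn [-0.0224 -0.016  -0.0142]
  at [0.5257 0.0511 0.1328] t 6.6 F [ 0.4363  2.0282 -5.2885] w 0.0249
```

View pics/s4.png

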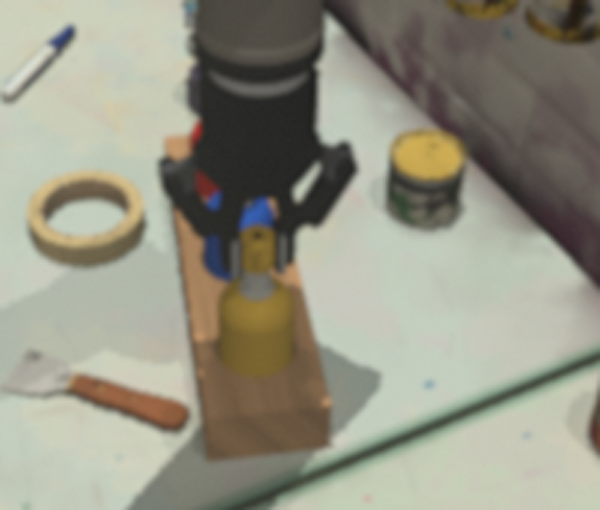

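The cap rose, the stem shows and the caddy is unmoved, at about 5 N. Now on to the stop.

>>> {"fn": "carry_out", "kwargs": {"targets": [0.015,-0.002,0,0,0,0,0,0.015,-0.004,0,0,0,0,0,0.015,-0.006,0,0,0,0,0,0.015,-0.007,0,0,0,0,0,0.015,-0.007,0,0,0,0,0]}}

```text
clock: 7.28
tcp_pos: [0.5257, 0.0512, 0.1401]
orientation: [1.445, 1.038, -1.442]
contact_force: [1.1, 2.3, -4.5]
grip_width: 0.0248
```

>>> {"fn": "carry_out", "kwargs": {"targets": [0.015,-0.0005,0,0,0,0,0,0.015,-0.0005,0,0,0,0,0]}}

```text
clock: 7.52
tcp_pos: [0.5256, 0.0512, 0.1401]
orientation: [1.445, 1.038, -1.442]
contact_force: [4.0, 1.7, -13.0]
grip_width: 0.0246
```

Stop found (z no longer rises, 13 N). Release, open wide, retreat up and look.

>>> {"fn": "carry_out", "kwargs": {"targets": [0.06,0,0,0,0,0,0,0.06,0,0,0,0,0,0,0.06,0,0,0,0,0,0,0.06,0,0,0,0,0,0,0.06,-0.03,0,0,0,0,0,0.06,-0.07,0,0,0,0,0,0.06,-0.09,0,0,0,0,0,0.06,-0.11,0,0.05,0,0,0,0.06,-0.11,0,0.1,0,0,0,0.06,-0.11,0,0.15,0,0,0,0.06,-0.11,0,0.15,0,0,0]}}

```text
clock: 8.9
tcp_pos: [0.4763, -0.0955, 0.2498]
orientation: [1.448, 1.033, -1.448]
contact_force: [0.3, 0.6, -0.1]
grip_width: 0.06
```

```bash
python3 -c "
from h import *
import cv2
print(r.get_obs()['tcp_pos'],r.get_obs()['contact_force'])
t=r.grab_frame('top');s=r.grab_frame('side')
cv2.imwrite('pics/f5.png',cv2.hconcat([cv2.resize(t[145:225,150:300],(375,200),interpolation=2),cv2.resize(np.vstack([s[125:265,215:290]]),(300,560),interpolation=2)[:200]]) if 0 else cv2.resize(s[125:265,200:320],(480,560),interpolation=2))
"
```

```text
[ 0.4763 -0.0955  0.2498] [ 0.3316  0.5634 -0.1303]
```

View pics/f5.png

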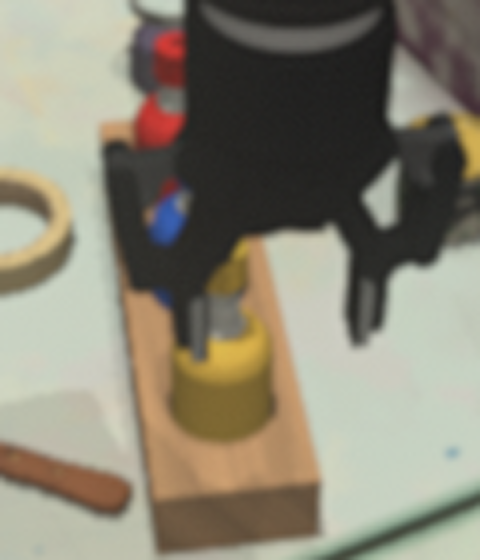

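The gripper blocks the view, so I'll move it further aside.

>>> {"fn": "carry_out", "kwargs": {"targets": [0.06,-0.01,0.05,0.24,0,0,0,0.06,-0.01,0.05,0.24,0,0,0,0.06,-0.01,0.05,0.24,0,0,0,0.06,-0.01,0.05,0.24,0,0,0,0.06,-0.01,0.05,0.24,0,0,0]}}

```text
clock: 9.62
tcp_pos: [0.4481, -0.3385, 0.2594]
orientation: [1.449, 1.034, -1.447]
contact_force: [-0.1, 1.0, -0.7]
grip_width: 0.0605
```

```bash
python3 -c "
from h import *
import cv2
print(r.get_obs()['tcp_pos'])
t=r.grab_frame('top');s=r.grab_frame('side')
o=np.zeros((560,800,3),np.uint8);o[:256,:480]=cv2.resize(t[145:225,150:300],(480,256),interpolation=2);o[:,490:790]=cv2.resize(s[125:265,215:290],(300,560),interpolation=2)
cv2.imwrite('pics/f6.png',o)
"
```

```text
[ 0.4481 -0.3385  0.2594]
```

View pics/f6.png

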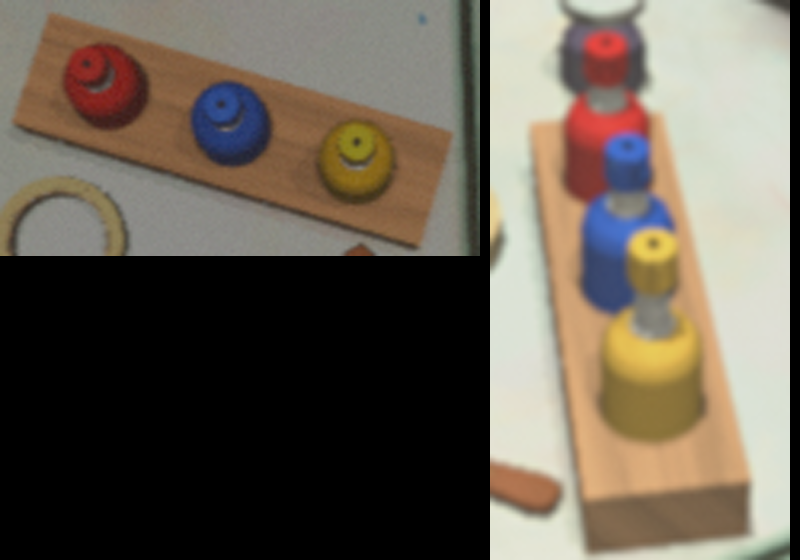

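Blue's spout hole moved down to crop row 146 from 127. Yellow's moved up to row 243 from 264, with the stem showing. Red (605,42) and the caddy have not moved.

```bash
python3 -c "
from h import *
r.hand_in()"
```

```text
the job is handed in; nothing more can be done
```

The blue bottle is shut, the yellow bottle is open, and the red bottle was not touched. I handed the job in at about 10 s of the 37 s allowed.

- **Blue (done first):** I pressed the cap down with the closed fingertips until it hit its rigid stop. The fingertips stopped at z = 156 mm, which is where the cap's top face should be when shut, and the force rose to 20 N.
- **Yellow:** I gripped the cap and pulled it up 15.2 mm to its stop. The force was about 5 N while it slid and 13 N at the stop, with no further rise. I then released it and moved the arm clear.

The last pictures show blue lowered, yellow raised with its white stem showing, and red and the caddy where they started. I judged the final cap heights from those pictures by eye and from the stop forces, not by a fresh triangulation. The wrist camera placed the caps 2–4 mm from where the fixed cameras did, so I aimed between the two. No other check failed or disagreed.

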